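Push the arm-pad board out over the end of the bench riser

TASK

Push the plywood arm-pad board flush against the lip at the back of the low white shelf it lies on, and along the lip until the two holes at its leading end hang fully clear past the end of the shelf away from the thread reel (the robot's right), so that its edge shows and bolts can be put up through them from below. Leave at least two thirds of the board lying on the shelf. Only push it, never lift it, and leave the reel, tin, staple gun and hammer where they are.

Things in the scene. Friction and masses are not known exactly. Their poses are not given: they have to be found in the camera images.
- riser: Fixed low white melamine shelf on the bench, 220 deep (its x), 520 long (its y), flat top 110 above the bench. Origin on the bench under its centre; z up, +x away from the robot, +y towards the end with the thread reel. A lip 18 thick, 20 above the top, runs along the whole back edge; its front face is at x = +92. Front edge (x = -110) and both ends (y = -260, +260) are open. Pose varies.
- riser_end (a point): Middle of the top edge of the riser's end away from the reel, the robot's right (x = 0, y = -260, z = 110 in the riser's frame; axes as the riser). The board is to stick out past this end, towards -y of the riser.
- board: Loose plywood board, 100 wide (x), 240 long (y), 9 thick, 0.11 to 0.2 kg, flat on the riser, long way along it. Origin: centre of its underside; z up, +x side to the lip, -y end leads. Starts 18 to 40 short of the lip, turned up to 0.12 rad, 50 to 120 short of the open end. Through-holes 11 wide, two at each end, 25 from the end, 25 either side of the middle. Slides at 1 to 2 N, stops where left.
- board_hole0 (a point): Mouth (board's upper face) of the leading-end hole on the robot's side: x = -25, y = -95, z = 9 in the board's frame.
- board_hole1 (a point): Mouth of the leading-end hole on the lip's side: x = +25, y = -95, z = 9 in the board's frame.
- back_corner_lead (a point): Lower corner of the board on the lip's side at its leading end: x = +50, y = -120, z = 0 in the board's frame.
- back_corner_tail (a point): Lower corner of the board on the lip's side at its trailing end: x = +50, y = +120, z = 0 in the board's frame.
- reel: Bystander: thread reel, 52 diameter, 52 tall, standing on the riser's top near its left end, at least 65 behind the board's trailing end. Origin: centre of its underside.
- tin: Bystander: glue tin, 84 diameter, 115 tall, standing on the bench to the right of the riser's open end. Origin: centre of its underside.
- stapler: Bystander: steel hand staple gun, about 165 by 100, 31 high, lying on its side on the bench in front and to the right of the riser. Origin: under the middle of its magazine.
- hammer: Bystander: hammer, 260 long, lying on the bench to the left of the riser. Origin: under the middle of its length.

How it is judged (in metres and radians):
At the end, for the whole second after the job is handed in: Both leading-end holes lie wholly past the riser's open end (hole centres at least 5 mm past it), no more than 80 mm of the board's 240 mm overhangs, both lip-side corners of the board are within 6 mm of the lip, and the board lies flat and still on the riser (y of each of board_hole0, board_hole1 in the frame of riser_end below -0.005 m and y of board in the frame of riser_end above 0.04 m and x of each of back_corner_lead, back_corner_tail in the frame of riser above 0.086 m and z of board in the frame of riser_end between -0.004 and 0.004 m and angle between board's own z axis and vertical below 0.04 rad and linear speed of board below 0.01 m/s); the robot touches nothing.
It fails at once if the board is lifted off the riser or falls from it (z of board in the frame of riser_end above 0.012 m or z of board in the frame of riser_end below -0.012 m or angle between board's own z axis and vertical above 0.12 rad).
It fails at once if the reel, tin, staple gun or hammer is moved more than 15 mm or tipped (distance of any of reel, tin, stapler, hammer from where it was at the start of the episode above 0.015 m or angle between any of reel, tin, stapler, hammer's own z axis and vertical above 0.3 rad).
It also fails if it takes over 51 s, if anything falls off the work surface, if the arm or the gripper's body presses on something with over 40 N, if the wrist force passes 120 N, or if a joint passes its speed limit or range.

ROBOT

A 6-joint arm with a two-finger parallel gripper is mounted at the origin on the work surface. World frame = base frame: x ahead of the robot, y to its left, z up, the work surface at z = 0. Lengths are in m, angles in degrees, forces in N, time in s.
With the tool pointing down it reaches from about 0.35 to 0.875 m from the base axis. Payload 4.2 kg.
Tool frame: the origin (TCP) lies midway between the tips of the shut fingers; the grasp point (between the pads) lies 19 mm behind it; z points along the fingers, y is the direction in which the jaws open and shut (so a half turn about z gives the same grasp; the last joint's range is limited). The gripper opens to 87 mm and grips with 3 to 60 N. Pads are 19 mm wide; open, the fingers measure 117 mm over their backs; the gripper's body (75 mm by 190 mm) begins 51 mm behind the grasp point.
Start: joints at [80.019, 22.042, 0.453, 0, -68.411, -14.817], TCP at [0.262, 0.567, 0.223] pointing down, gripper open.
Joint ranges: [-179.83, 179.83], [-69.29, 118.12], [-61.27, 80.66], [-181.25, 117.63], [-171.15, -9.14], [-177.46, 177.46]. Speed limits (degrees/s): [159.86, 159.86, 180, 180, 180, 180].

INTERFACE

Orientations are given as a 3x3 rotation matrix whose columns are the frame's x, y, z axes.
In Python, from station import r gives the robot as it stands.
- The arm moves only by the tool play_rows, never from a script. Its argument "commands" is a list that holds one entry, the list of rows, each a list of 7 numbers: the shift along the world's x, y, z in m, then the turn, a rotation vector about the world's x, y, z in rad, then the closure, from 0 (fully open) to 1 (shut). A call has 1 to 5 rows; each row is the pose to reach, as a shift and turn from the pose commanded when the call began; what a row does not reach only later rows make up. A row lasts 1/10 s, in which the tool goes at most 50 mm and 8.59 degrees, less where a joint would pass 70% of its speed; a pose out of reach is approached as far as the arm can. A call with a gripper value outside its range is refused whole. The fingers move at their own pace and stop on an object; the grip force is fixed at half the most. Time passes only in rows, so rows that repeat a pose let the fingers close. It gives the time, the measured TCP pose, the force and the opening at its end, in the units of the state.
- r.sense(): the state, without advancing time (a new reading comes with each control period).
- r.capture(name): name is "side" or "top" or "wrist"; returns a dict with "image" (384x512x3 uint8, red, green, blue), "range_z" (384x512 float32, m along the optical axis (not along the pixel's ray), 0 where there is no reading), "intrinsics" (3x3 intrinsics, pixels), "k1" (the pictures are not rectified: a ray, as slopes to the right and down, at radius r is drawn at 1 + k1 r^2 times it, then the intrinsics apply), "extrinsics" (4x4, takes a point from camera to world coordinates); the wrist camera has in their place "mount" (4x4, takes a point from camera to tool coordinates, whose origin is the TCP and whose axes are the flange's). Camera axes: x right, y up, looking along -z (the intrinsics and any distortion apply to the point x, -y, -z); pixel columns grow to the right and rows downward; lengths in m; the calibration is good to about 2 mm. A picture is of the moment at which its call begins: read the wrist's pose just before it.
- r.finish_job(): hands the job in, once; it reports no verdict.
The state is a dict: "time_s": time; "joints": joint angles; "joint_velocities": joint speeds; "effort": joint torques, N m; "tcp_pos": TCP position; "ee_rot": TCP orientation; "wrist_force": force on the tool from outside, world axes, zero at the start; "moment": the same for the moment, N m; "gripper_width": opening from 0.0 (shut) to 1.0 (fully open).
Only numpy, scipy, OpenCV 4.12 (cv2) and the standard library are available. Lean on these libraries where they do the work, as an engineer would, in place of code of your own. Each camera call takes 0.05 s, during which the arm holds its last target. There are 200 camera calls.

## Working session

There is one attempt and no reset: what is moved stays moved. The work goes in short steps, Python scripts to look and compute and a tool call to move; the robot and the scene stay as the last step left them, time stands still between calls to the robot, and variables do not carry over. Pictures are saved under pics/ and viewed, about 8 in all and at most 12, crops included, and the job is handed in when it is done.

Besides the shell and the picture viewer there is one more tool, called by a JSON object that holds its "method" and its "body". play_rows: Moves the arm, as the interface text tells. Its arguments: {"type":"object","properties":{"commands":{"type":"array","items":{"type":"array","items":{"type":"array","items":{"type":"number"}}}}},"required":["commands"]}

```bash
mkdir -p pics; cat > h.py <<'E'
import numpy as np, cv2
from station import r
def cast(c,uv,z):
    K=c["intrinsics"];d=np.array([c["k1"],0,0,0,0.]);E=c["extrinsics"]
    p=np.atleast_2d(uv).astype(float)
    s=(p-[K[0,2],K[1,2]])/[K[0,0],K[1,1]]
    u=s.copy()
    for _ in range(20): u=s/(1+c["k1"]*(u**2).sum(1,keepdims=True))
    D=np.c_[u[:,0],-u[:,1],-np.ones(len(u))]@E[:3,:3].T
    o=E[:3,3]
    return o+D*((z-o[2])/D[:,2])[:,None]
def cloud(c):
    h,w=c["range_z"].shape
    v,u=np.mgrid[:h,:w];K=c["intrinsics"]
    s=np.c_[(u.ravel()-K[0,2])/K[0,0],(v.ravel()-K[1,2])/K[1,1]];q=s.copy()
    for _ in range(20): q=s/(1+c["k1"]*(q**2).sum(1,keepdims=True))
    z=c["range_z"].ravel()[:,None]
    P=np.c_[q[:,:1],-q[:,1:],-np.ones((h*w,1))]*z
    return (P@c["extrinsics"][:3,:3].T+c["extrinsics"][:3,3]).reshape(h,w,3)
E
python3 - <<'E'
from h import *
import pickle
C={}
for n in("top","side"):
    c=r.capture(n);C[n]=c
    cv2.imwrite(f"pics/{n}0.png",cv2.resize(c["image"][:,:,::-1],(800,600)) if n=="top" else c["image"][:,:,::-1])
    print(n,c["extrinsics"].round(3).tolist(),c["intrinsics"][0,0],c["k1"])
pickle.dump(C,open("c0.pkl","wb"))
print(r.sense())
E
```

```text
top [[-0.026, 0.998, -0.054, 0.411], [-1.0, -0.026, 0.005, 0.055], [0.003, 0.054, 0.999, 1.578], [0.0, 0.0, 0.0, 1.0]] 378.4454120048098 -0.1195985846467884
side [[0.881, 0.321, -0.347, 0.084], [-0.472, 0.628, -0.618, -0.731], [0.02, 0.709, 0.705, 0.978], [0.0, 0.0, 0.0, 1.0]] 426.6682598527169 -0.030451631609856963
{'time_s': 0.1, 'joints': array([ 8.00195858e+01,  2.20858893e+01,  3.87091990e-01, -2.48122762e-02,
       -6.84121091e+01, -1.48156421e+01]), 'joint_velocities': array([ 0.05329371, -0.09404307,  0.18953906,  0.0531769 , -0.09454621,
       -0.02699934]), 'effort': array([-4.68677772e-04, -3.91690564e+01,  1.87934446e+01,  4.23187807e+00,
        1.35038354e-02, -7.12720907e-05]), 'tcp_pos': array([0.26188712, 0.56688334, 0.22157169]), 'ee_rot': array([[ 9.07739389e-01, -4.19533868e-01, -7.32055338e-04],
       [-4.19534493e-01, -9.07737537e-01, -1.83656747e-03],
       [ 1.05988147e-04,  1.97424710e-03, -9.99998046e-01]]), 'wrist_force': array([0.27339624, 0.07972601, 0.10447316]), 'moment': array([ 0.01481264, -0.02313669, -0.03250857]), 'gripper_width': 0.9979355774043339}
```

View pics/top0.png

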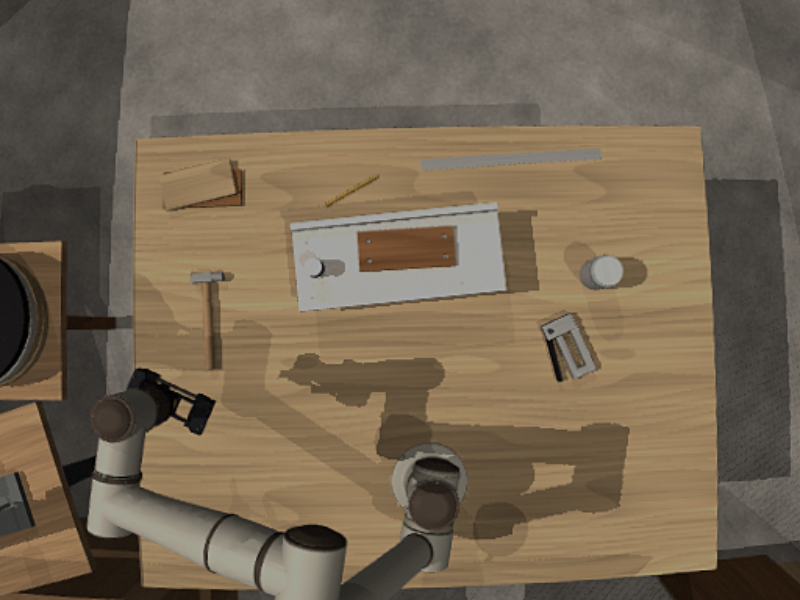

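View pics/side0.png

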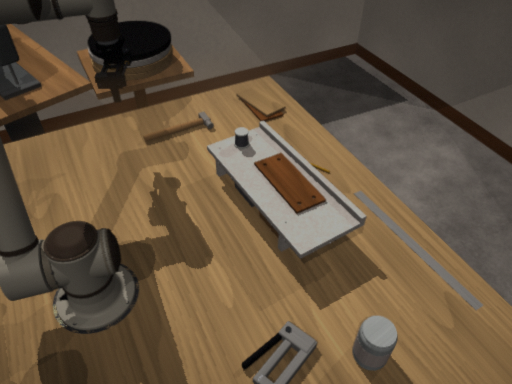

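The top view (800 px scaled) shows the shelf from (293,225) to (505,290), the board at about (358–457, 228–270) with four holes, the reel at (315,267), the tin at (605,270) and the stapler at (570,345). The side view shows the board at about (290,182), with a gap to the lip. Next I measure both with colour masks.

```bash
cat >> h.py <<'E'
def fitline(p):
    vx,vy,x,y=cv2.fitLine(p[:,:2].astype(np.float32),cv2.DIST_HUBER,0,.001,.001).ravel()
    return np.array([x,y]),np.array([vx,vy])
def board(c,roi,zt=.119):
    im=cv2.cvtColor(c["image"],cv2.COLOR_RGB2HSV)
    m=((im[...,0]<14)&(im[...,1]>125)).astype(np.uint8)
    k=np.zeros_like(m);k[roi[1]:roi[3],roi[0]:roi[2]]=1
    m=cv2.morphologyEx(m*k,cv2.MORPH_CLOSE,np.ones((5,5)))
    cs=cv2.findContours(m,cv2.RETR_EXTERNAL,cv2.CHAIN_APPROX_NONE)[0]
    k=max(cs,key=cv2.contourArea)[:,0]
    P=cast(c,k,zt)[:,:2].astype(np.float32)
    return k,cv2.minAreaRect(P),P
E
python3 - <<'E'
from h import *
import pickle
C=pickle.load(open("c0.pkl","rb"))
for n,roi in(("top",(205,130,310,190)),("side",(240,140,340,225))):
    c=C[n];k,R,P=board(c,roi)
    print(n,R,cv2.boundingRect(k)); print(cv2.boxPoints(R).round(4).tolist())
    X=cloud(c); 
    im=c["image"].astype(int); 
    hsv=cv2.cvtColor(c["image"],cv2.COLOR_RGB2HSV)
    w=((hsv[...,1]<40)&(hsv[...,2]>110))
    z=X[...,2]
    a=w&(abs(z-.11)<.006)&(X[...,0]>.4)&(X[...,0]<.9)&(abs(X[...,1])<.5); a=a.astype(np.uint8)
    b=(abs(z-.13)<.006)&w&(X[...,0]>.4)
    print("top pts",a.sum(),np.median(z[a>0]),"lip",b.sum(),np.median(z[b]) if b.any() else 0)
    cs=cv2.findContours(a,cv2.RETR_EXTERNAL,cv2.CHAIN_APPROX_NONE)[0];kk=max(cs,key=cv2.contourArea)[:,0]
    print("riser rect",cv2.minAreaRect(cast(c,kk,.11)[:,:2].astype(np.float32)))
    v=c["image"][:,:,::-1].copy();cv2.drawContours(v,[k[:,None]],-1,(0,255,0),1);cv2.drawContours(v,[kk[:,None]],-1,(0,0,255),1);v[b]=(255,0,0)
    x0,y0,W,H=cv2.boundingRect(kk);cv2.imwrite(f"pics/{n}1.png",cv2.resize(v[y0-20:y0+H+20,x0-10:x0+W+20],None,fx=4 if n=="top" else 3.5,fy=4 if n=="top" else 3.5,interpolation=0)); print(x0,y0,W,H)
E
```

```text
top ((0.601973831653595, 0.04343583434820175), (0.09781062602996826, 0.23651222884655), 2.2266335487365723) (229, 145, 63, 29)
[[0.5485000014305115, 0.15970000624656677], [0.557699978351593, -0.07660000026226044], [0.6553999781608582, -0.07280000299215317], [0.6462000012397766, 0.16349999606609344]]
top pts 4840 0.11028312746423818 lip 543 0.13004811945140493
riser rect ((0.5742052793502808, 0.0642470121383667), (0.2018260955810547, 0.5175900459289551), 4.393852233886719)
187 135 137 64
side ((0.6012448668479919, 0.04189255088567734), (0.09965748339891434, 0.23992793262004852), 2.232211112976074) (255, 154, 70, 59)
[[0.5468000173568726, 0.1597999930381775], [0.5561000108718872, -0.07989999651908875], [0.6557000279426575, -0.07599999755620956], [0.646399974822998, 0.16369999945163727]]
top pts 6473 0.10990850555781151 lip 626 0.12960276045515945
riser rect ((0.5748223662376404, 0.06400538980960846), (0.20317798852920532, 0.5169175863265991), 4.43334436416626)
208 127 152 127
```

View pics/top1.png

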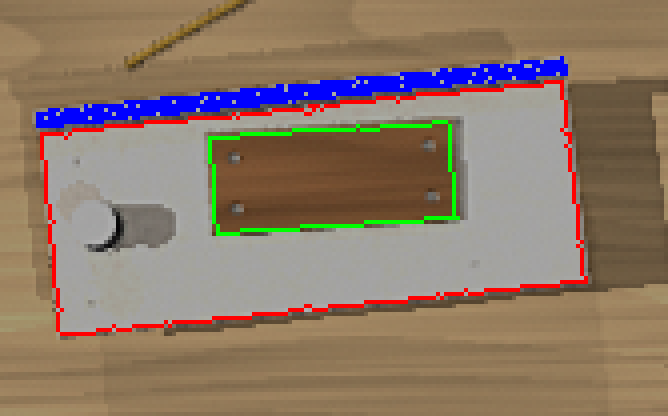

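View pics/side1.png

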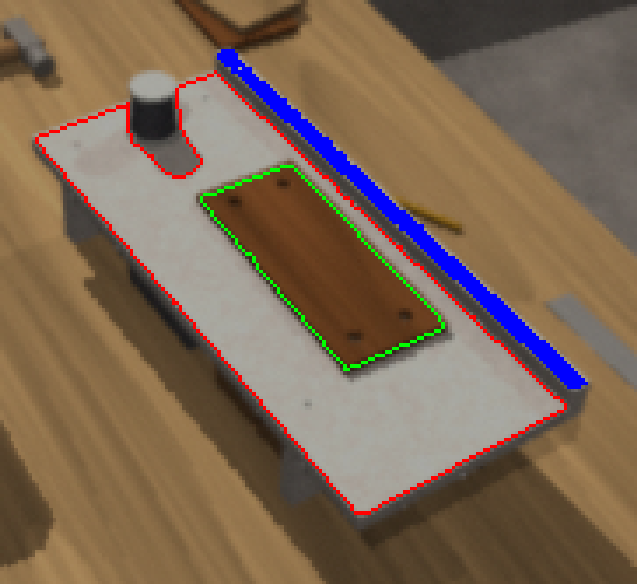

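Both views agree: riser yaw is about 4.41°, the board is turned about −2.2° relative to it, the gap to the lip is about 26 mm, and the lead end is about 117 mm short of the open end. My plan is a two-finger push to the lip, then a two-finger end push of about 167 mm, then reseating against the lip.

{"method": "play_rows", "body": {"commands": [[[0.02,-0.043,0.03,0,0,0.13,0],[0.04,-0.086,0.03,0,0,0.26,0],[0.06,-0.129,0.03,0,0,0.39,0],[0.08,-0.172,0.03,0,0,0.51,0],[0.1,-0.215,0.03,0,0,0.51,0]]]}}

```text
time_s: 0.6
tcp_pos: [0.3623, 0.3503, 0.2523]
ee_rot: [[0.997, 0.08, -0.0], [0.08, -0.997, -0.0], [-0.0, 0.0, -1.0]]
wrist_force: [1.2, 1.0, 0.3]
gripper_width: 1.004
```

{"method": "play_rows", "body": {"commands": [[[0.02,-0.043,0,0,0,0,0],[0.04,-0.086,0,0,0,0,0],[0.06,-0.129,0,0,0,0,0],[0.08,-0.172,0,0,0,0,0],[0.1,-0.215,0,0,0,0,0]]]}}

```text
time_s: 1.1
tcp_pos: [0.4622, 0.1355, 0.2525]
ee_rot: [[0.997, 0.077, -0.0], [0.077, -0.997, 0.0], [-0.0, -0.0, -1.0]]
wrist_force: [1.5, 0.3, 0.7]
gripper_width: 0.998
```

{"method": "play_rows", "body": {"commands": [[[0.02,-0.043,0,0,0,0,0],[0.04,-0.08,0,0,0,0,0],[0.049,-0.101,0,0,0,0,0],[0.049,-0.101,0,0,0,0,0],[0.049,-0.101,0,0,0,0,0]]]}}

```text
time_s: 1.6
tcp_pos: [0.5108, 0.0361, 0.252]
ee_rot: [[0.997, 0.076, -0.001], [0.076, -0.997, -0.0], [-0.001, -0.0, -1.0]]
wrist_force: [0.1, 0.9, 0.1]
gripper_width: 1.0
```

{"method": "play_rows", "body": {"commands": [[[0,0,-0.045,0,0,0,0],[0,0,-0.09,0,0,0,0],[0,0,-0.125,0,0,0,0],[0,0,-0.137,0,0,0,0],[0,0,-0.138,0,0,0,0]]]}}

```text
time_s: 2.1
tcp_pos: [0.5102, 0.037, 0.1135]
ee_rot: [[0.997, 0.079, -0.003], [0.079, -0.997, -0.001], [-0.003, 0.001, -1.0]]
wrist_force: [1.1, 0.8, 1.0]
gripper_width: 1.004
```

{"method": "play_rows", "body": {"commands": [[[0.005,0.0004,0,0,0,0,0],[0.01,0.0008,0,0,0,0,0],[0.015,0.0012,0,0,0,0,0],[0.02,0.0015,0,0,0,0,0],[0.025,0.002,0,0,0,0,0]]]}}

```text
time_s: 2.6
tcp_pos: [0.5369, 0.0384, 0.1151]
ee_rot: [[0.997, 0.077, 0.001], [0.077, -0.997, 0.0], [0.001, -0.0, -1.0]]
wrist_force: [0.4, -0.2, -0.5]
gripper_width: 1.0
```

```bash
cat > m.py <<'E'
import sys
from h import *
ex=np.array([.99704,.07689]);ey=np.array([-.07689,.99704]);O=np.array([.5835,.0648])
def rf(p): d=np.atleast_2d(p)[:,:2]-O; return np.c_[d@ex,d@ey]
s=r.sense();print(s["time_s"],s["tcp_pos"].round(4),"tcp riser",rf(s["tcp_pos"]).round(4),s["wrist_force"].round(1))
for n,roi in(("top",(205,120,360,200)),("side",(230,130,390,260))):
    c=r.capture(n);k,R,P=board(c,roi)
    print(n,"centre",rf(R[0]).round(4),"size",np.round(R[1],4),R[2],"corners",rf(cv2.boxPoints(R)).round(4).tolist())
    if len(sys.argv)>1 and n=="side":
        v=c["image"][:,:,::-1].copy();cv2.drawContours(v,[k[:,None]],-1,(0,255,0),1)
        cv2.imwrite(sys.argv[1],cv2.resize(v[100:300,180:420],None,fx=3,fy=3))
E
python3 m.py pics/a.png
```

```text
2.6 [0.5369 0.0384 0.1151] tcp riser [[-0.0485 -0.0227]] [ 0.4 -0.2 -0.5]
top centre [[ 0.0261 -0.0226]] size [0.237 0.09 ] 88.6580810546875 corners [[-0.0305, -0.136], [0.059, -0.145], [0.0828, 0.0907], [-0.0068, 0.0998]]
side centre [[ 0.0103 -0.086 ]] size [0.104  0.1177] 3.6231977939605713 corners [[-0.0409, -0.0264], [-0.0425, -0.1441], [0.0615, -0.1456], [0.0631, -0.0278]]
```

View pics/a.png

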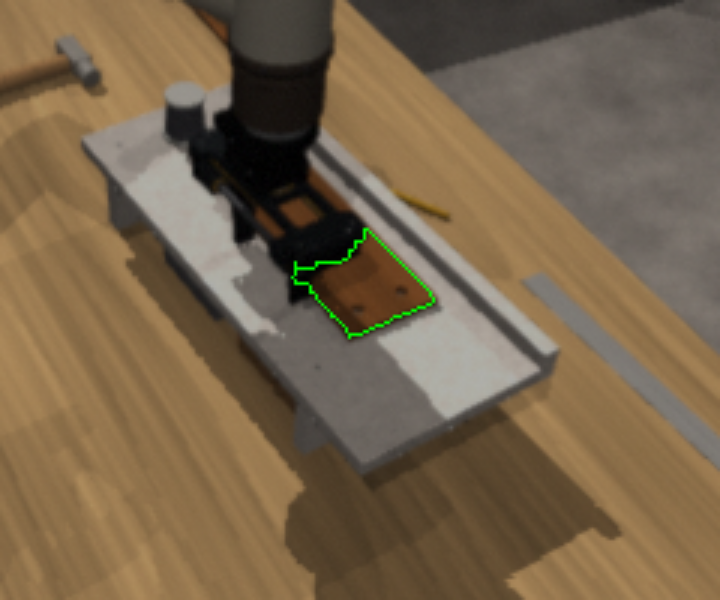

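The crop shows the two fingers at the board's front edge, near (300,290) and (245,225), with a clear gap to the lip. I'll push on toward the lip and watch the force.

{"method": "play_rows", "body": {"commands": [[[0.005,0.0004,0,0,0,0,0],[0.01,0.0008,0,0,0,0,0],[0.015,0.0012,0,0,0,0,0],[0.02,0.0015,0,0,0,0,0],[0.024,0.0018,0,0,0,0,0]]]}}

```text
time_s: 3.2
tcp_pos: [0.5605, 0.0402, 0.1144]
ee_rot: [[0.997, 0.077, -0.0], [0.077, -0.997, -0.0], [-0.0, 0.0, -1.0]]
wrist_force: [-2.0, -0.8, 0.0]
gripper_width: 1.0
```

{"method": "play_rows", "body": {"commands": [[[0.001,0.0001,0,0,0,0,0],[0.002,0.0002,0,0,0,0,0],[0.003,0.0002,0,0,0,0,0],[0.004,0.0003,0,0,0,0,0],[0.005,0.0004,0,0,0,0,0]]]}}

```text
time_s: 3.7
tcp_pos: [0.5651, 0.0406, 0.1145]
ee_rot: [[0.997, 0.077, 0.0], [0.077, -0.997, 0.0], [0.0, -0.0, -1.0]]
wrist_force: [-0.5, 1.0, -1.2]
gripper_width: 1.003
```

{"method": "play_rows", "body": {"commands": [[[0.001,0.0001,0,0,0,0,0],[0.002,0.0002,0,0,0,0,0],[0.002,0.0002,0,0,0,0,0]]]}}

```text
time_s: 4.0
tcp_pos: [0.567, 0.0408, 0.1145]
ee_rot: [[0.997, 0.077, -0.0], [0.077, -0.997, -0.0], [-0.0, -0.0, -1.0]]
wrist_force: [-1.2, 0.0, -0.9]
gripper_width: 1.0
```

{"method": "play_rows", "body": {"commands": [[[0.001,0.0001,0,0,0,0,0],[0.002,0.0002,0,0,0,0,0],[0.002,0.0002,0,0,0,0,0]]]}}

```text
time_s: 4.3
tcp_pos: [0.5671, 0.0407, 0.1144]
ee_rot: [[0.997, 0.077, -0.004], [0.077, -0.997, -0.001], [-0.004, 0.0, -1.0]]
wrist_force: [-6.4, 1.4, 3.5]
gripper_width: 0.999
```

```bash
python3 m.py
```

```text
4.3 [0.5671 0.0407 0.1144] tcp riser [[-0.0182 -0.0227]] [-6.4  1.4  3.5]
top centre [[ 0.0519 -0.0213]] size [0.2372 0.0942] 88.66844177246094 corners [[-0.0069, -0.1346], [0.0869, -0.144], [0.1106, 0.092], [0.0168, 0.1014]]
side centre [[ 0.0365 -0.0905]] size [0.1111 0.1032] 5.056069374084473 corners [[-0.0196, -0.0395], [-0.0185, -0.1427], [0.0927, -0.1415], [0.0915, -0.0383]]
```

The force rose to 6.4 N with the TCP stopped at riser x = −18.2 mm, so the board is seated on the lip. Next I back off, turn −90° and go to the trailing end.

{"method": "play_rows", "body": {"commands": [[[-0.03,-0.0023,0,0,0,0,0],[-0.03,-0.0023,0.05,0,0,0,0],[-0.03,-0.0023,0.1,0,0,-0.14,0.425],[-0.03,-0.0023,0.1,0,0,-0.28,0.425],[-0.03,-0.0023,0.1,0,0,-0.42,0.425]]]}}

```text
time_s: 4.9
tcp_pos: [0.5409, 0.0392, 0.2174]
ee_rot: [[0.94, -0.341, 0.007], [-0.341, -0.94, 0.002], [0.006, -0.005, -1.0]]
wrist_force: [-0.5, -0.7, -1.0]
gripper_width: 0.806
```

{"method": "play_rows", "body": {"commands": [[[0.015,0.032,0,0,0,-0.14,0.425],[0.03,0.064,0,0,0,-0.28,0.425],[0.045,0.096,0,0,0,-0.42,0.425],[0.06,0.128,0,0,0,-0.56,0.425],[0.0744,0.1588,0,0,0,-0.7,0.425]]]}}

```text
time_s: 5.4
tcp_pos: [0.6149, 0.1992, 0.2151]
ee_rot: [[0.499, -0.867, 0.003], [-0.867, -0.499, 0.001], [0.001, -0.003, -1.0]]
wrist_force: [0.3, -0.1, 0.1]
gripper_width: 0.58
```

{"method": "play_rows", "body": {"commands": [[[0,0,0,0,0,-0.14,0.425],[0,0,0,0,0,-0.28,0.425],[0,0,0,0,0,-0.4508,0.425],[0,0,0,0,0,-0.4508,0.425],[0,0,0,0,0,-0.4508,0.425]]]}}

```text
time_s: 5.9
tcp_pos: [0.614, 0.1976, 0.2148]
ee_rot: [[0.08, -0.997, 0.001], [-0.997, -0.08, 0.0], [-0.0, -0.001, -1.0]]
wrist_force: [-0.2, 0.2, 0.2]
gripper_width: 0.573
```

```bash
python3 m.py pics/b.png; python3 - <<'E'
from m import *
import pickle
C=pickle.load(open("c0.pkl","rb"))
print("reel",rf(cast(C["top"],[201.6,170.9],.162)))
E
```

```text
5.9 [0.614  0.1976 0.2148] tcp riser [[0.0406 0.1301]] [-0.2  0.2  0.2]
top centre [[ 0.0414 -0.0083]] size [0.1111 0.2589] 0.5507091879844666 corners [[-0.0053, 0.1245], [-0.0227, -0.1337], [0.0881, -0.1412], [0.1055, 0.1171]]
side centre [[ 0.0405 -0.0206]] size [0.1032 0.2421] 4.510378360748291 corners [[-0.0113, 0.1003], [-0.0108, -0.1417], [0.0923, -0.1415], [0.0919, 0.1005]]
6.0 [0.6138 0.1975 0.2148] tcp riser [[0.0404 0.13  ]] [ 0.2 -0.9 -0.4]
top centre [[ 0.0413 -0.0114]] size [0.0986 0.2519] 4.879569053649902 corners [[-0.009, 0.1141], [-0.007, -0.1378], [0.0916, -0.137], [0.0896, 0.1149]]
side centre [[ 0.041  -0.0211]] size [0.1031 0.2436] 4.207948207855225 corners [[-0.0101, 0.1009], [-0.0109, -0.1428], [0.0922, -0.1431], [0.093, 0.1005]]
reel [[-0.01139955  0.20055538]]
```

View pics/b.png

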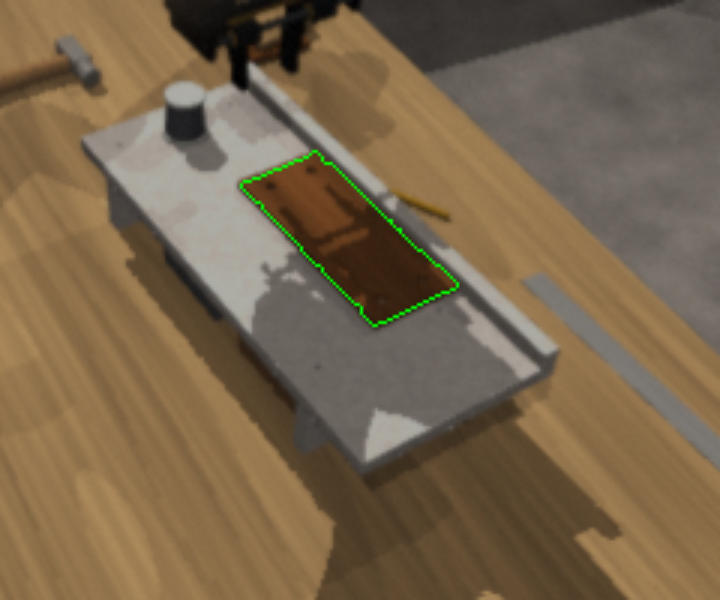

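The crop shows the board (green) flush along the lip with its tail end at (240–318, 150–185). The fingers are raised behind it, and the reel is clear at (185,110). I descend and push along the lip.

{"method": "play_rows", "body": {"commands": [[[0,0,-0.045,0,0,0,0.425],[0,0,-0.085,0,0,0,0.425],[0,0,-0.1,0,0,0,0.425],[0,0,-0.1005,0,0,0,0.425],[0,0,-0.1005,0,0,0,0.425]]]}}

```text
time_s: 6.6
tcp_pos: [0.6136, 0.1975, 0.1139]
ee_rot: [[0.078, -0.997, 0.0], [-0.997, -0.078, -0.0], [0.0, -0.0, -1.0]]
wrist_force: [-0.4, 0.2, -0.4]
gripper_width: 0.576
```

{"method": "play_rows", "body": {"commands": [[[0.0008,-0.01,0,0,0,0,0.425],[0.0014,-0.018,0,0,0,0,0.425],[0.0021,-0.027,0,0,0,0,0.425],[0.0028,-0.036,0,0,0,0,0.425],[0.0035,-0.045,0,0,0,0,0.425]]]}}

```text
time_s: 7.1
tcp_pos: [0.6172, 0.1518, 0.1144]
ee_rot: [[0.077, -0.997, 0.001], [-0.997, -0.077, 0.001], [-0.001, -0.001, -1.0]]
wrist_force: [-0.3, 2.7, 0.6]
gripper_width: 0.576
```

{"method": "play_rows", "body": {"commands": [[[0.0008,-0.01,0,0,0,0,0.425],[0.0015,-0.02,0,0,0,0,0.425],[0.0023,-0.03,0,0,0,0,0.425],[0.0031,-0.04,0,0,0,0,0.425],[0.0039,-0.05,0,0,0,0,0.425]]]}}

```text
time_s: 7.6
tcp_pos: [0.6211, 0.1019, 0.1143]
ee_rot: [[0.077, -0.997, 0.001], [-0.997, -0.077, 0.0], [-0.0, -0.001, -1.0]]
wrist_force: [-1.3, 3.9, 3.0]
gripper_width: 0.574
```

```bash
python3 m.py
```

```text
7.6 [0.6211 0.1019 0.1143] tcp riser [[0.0404 0.0341]] [-1.3  3.9  3. ]
top centre [[ 0.0412 -0.095 ]] size [0.0983 0.2416] 4.23714017868042 corners [[-0.0076, 0.0259], [-0.0083, -0.2157], [0.09, -0.216], [0.0908, 0.0256]]
side centre [[ 0.0404 -0.0916]] size [0.1033 0.26  ] 5.231834411621094 corners [[-0.0131, 0.0377], [-0.0094, -0.2223], [0.0939, -0.2208], [0.0902, 0.0392]]
```

{"method": "play_rows", "body": {"commands": [[[0.0008,-0.01,0,0,0,0,0.425],[0.0015,-0.02,0,0,0,0,0.425],[0.0023,-0.03,0,0,0,0,0.425],[0.0031,-0.04,0,0,0,0,0.425],[0.0039,-0.05,0,0,0,0,0.425]]]}}

```text
time_s: 8.2
tcp_pos: [0.6246, 0.0513, 0.1137]
ee_rot: [[0.077, -0.997, -0.001], [-0.997, -0.077, -0.0], [0.0, 0.001, -1.0]]
wrist_force: [0.5, 1.2, -1.3]
gripper_width: 0.578
```

{"method": "play_rows", "body": {"commands": [[[0.0008,-0.01,0,0,0,0,0.425],[0.0015,-0.02,0,0,0,0,0.425],[0.0023,-0.03,0,0,0,0,0.425],[0.0031,-0.039,0,0,0,0,0.425],[0.0034,-0.044,0,0,0,0,0.425]]]}}

```text
time_s: 8.7
tcp_pos: [0.6281, 0.0075, 0.1139]
ee_rot: [[0.076, -0.997, -0.001], [-0.997, -0.076, -0.0], [0.0, 0.001, -1.0]]
wrist_force: [-1.0, 2.3, -0.9]
gripper_width: 0.577
```

{"method": "play_rows", "body": {"commands": [[[0,0,0,0,0,0,0.425],[-0.0023,0.03,0,0,0,0,0.425],[-0.0023,0.03,0.05,0,0,0,0.425],[-0.0023,0.03,0.1,0,0,0,0.425],[-0.0023,0.03,0.15,0,0,0,0.425]]]}}

```text
time_s: 9.2
tcp_pos: [0.6259, 0.0387, 0.2662]
ee_rot: [[0.078, -0.997, 0.001], [-0.997, -0.078, -0.001], [0.001, -0.001, -1.0]]
wrist_force: [1.4, 0.6, 0.0]
gripper_width: 0.577
```

```bash
python3 m.py pics/c.png
```

```text
9.2 [0.6259 0.0387 0.2662] tcp riser [[ 0.0403 -0.0292]] [1.4 0.6 0. ]
top centre [[ 0.0413 -0.1941]] size [0.0987 0.2366] 4.647463321685791 corners [[-0.0085, -0.076], [-0.0075, -0.3126], [0.0912, -0.3122], [0.0902, -0.0756]]
side centre [[ 0.0403 -0.1947]] size [0.104  0.2432] 3.4427037239074707 corners [[-0.0097, -0.0722], [-0.0138, -0.3154], [0.0902, -0.3171], [0.0943, -0.074]]
```

View pics/c.png

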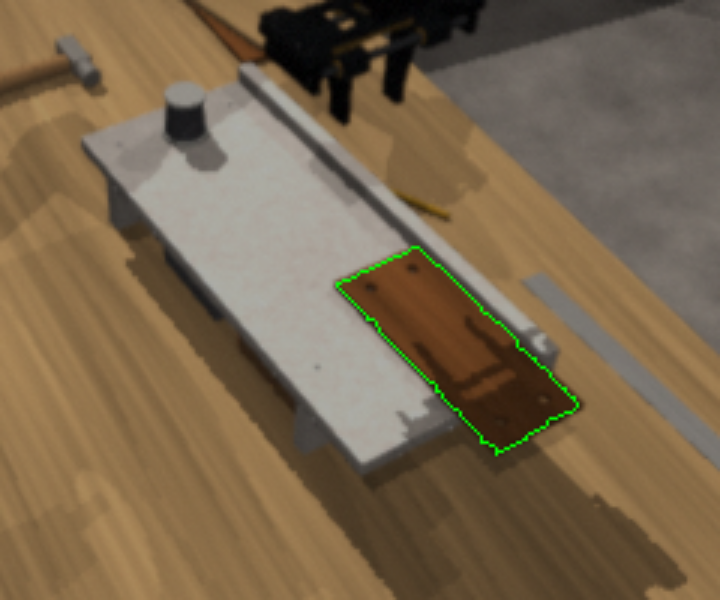

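The crop shows the board's lead end overhanging, with its holes past the shelf end near (500,420) and (543,400). It measures about 52–55 mm of overhang and is along the lip to within about 2 mm. I'll reseat it once with a gentle two-finger push.

{"method": "play_rows", "body": {"commands": [[[-0.02,-0.035,0,0,0,0.14,0],[-0.04,-0.07,0,0,0,0.28,0],[-0.06,-0.105,0,0,0,0.42,0],[-0.08,-0.14,0,0,0,0.56,0],[-0.088,-0.157,0,0,0,0.7,0]]]}}

```text
time_s: 9.8
tcp_pos: [0.5364, -0.1206, 0.2647]
ee_rot: [[0.704, -0.71, 0.001], [-0.71, -0.704, -0.001], [0.001, -0.0, -1.0]]
wrist_force: [0.8, 0.2, -0.0]
gripper_width: 0.936
```

{"method": "play_rows", "body": {"commands": [[[0,0,0,0,0,0.14,0],[0,0,0,0,0,0.28,0],[0,0,0,0,0,0.42,0],[0,0,0,0,0,0.56,0],[0,0,0,0,0,0.7,0]]]}}

```text
time_s: 10.3
tcp_pos: [0.5381, -0.1186, 0.2642]
ee_rot: [[0.996, -0.087, 0.001], [-0.087, -0.996, -0.0], [0.001, 0.0, -1.0]]
wrist_force: [0.4, 0.7, -0.2]
gripper_width: 1.002
```

{"method": "play_rows", "body": {"commands": [[[0,0,-0.03,0,0,0.14,0],[0,0,-0.06,0,0,0.1708,0],[0,0,-0.1,0,0,0.1708,0],[0,0,-0.1,0,0,0.1708,0],[0,0,-0.1,0,0,0.1708,0]]]}}

```text
time_s: 10.8
tcp_pos: [0.5384, -0.1188, 0.1647]
ee_rot: [[0.997, 0.078, 0.0], [0.078, -0.997, -0.001], [-0.0, 0.001, -1.0]]
wrist_force: [0.8, -0.1, 1.2]
gripper_width: 0.998
```

{"method": "play_rows", "body": {"commands": [[[0,0,-0.03,0,0,0,0],[0,0,-0.048,0,0,0,0],[0,0,-0.0505,0,0,0,0],[0,0,-0.0505,0,0,0,0]]]}}

```text
time_s: 11.2
tcp_pos: [0.5394, -0.1187, 0.1155]
ee_rot: [[0.997, 0.078, 0.003], [0.078, -0.997, -0.001], [0.003, 0.001, -1.0]]
wrist_force: [1.1, 0.5, 1.7]
gripper_width: 1.003
```

{"method": "play_rows", "body": {"commands": [[[0.01,0.0008,0,0,0,0,0],[0.02,0.0015,0,0,0,0,0],[0.03,0.0023,0,0,0,0,0],[0.036,0.0028,0,0,0,0,0],[0.038,0.0029,0,0,0,0,0]]]}}

```text
time_s: 11.7
tcp_pos: [0.5769, -0.1155, 0.1135]
ee_rot: [[0.997, 0.077, 0.0], [0.077, -0.997, -0.0], [0.0, 0.0, -1.0]]
wrist_force: [-0.7, -0.4, -0.3]
gripper_width: 1.003
```

{"method": "play_rows", "body": {"commands": [[[0.001,0.0001,0,0,0,0,0],[0.002,0.0002,0,0,0,0,0],[0.003,0.0002,0,0,0,0,0],[0.004,0.0003,0,0,0,0,0]]]}}

```text
time_s: 12.1
tcp_pos: [0.5791, -0.1155, 0.1135]
ee_rot: [[0.997, 0.077, -0.002], [0.077, -0.997, -0.0], [-0.002, -0.0, -1.0]]
wrist_force: [-3.6, -0.2, 2.6]
gripper_width: 1.0
```

It's seated again: the TCP stops at riser x = −18.3 mm, the same as the first time. I retreat and check.

{"method": "play_rows", "body": {"commands": [[[-0.04,-0.003,0,0,0,0,0],[-0.04,-0.003,0.05,0,0,0,0],[-0.06,-0.003,0.1,0,0,0,0],[-0.1,-0.003,0.12,0,0,0,0],[-0.14,-0.003,0.12,0,0,0,0]]]}}

```text
time_s: 12.6
tcp_pos: [0.4411, -0.1185, 0.2375]
ee_rot: [[0.997, 0.078, 0.009], [0.078, -0.997, -0.0], [0.009, 0.001, -1.0]]
wrist_force: [0.0, -1.1, 0.7]
gripper_width: 1.001
```

```bash
python3 m.py pics/d.png; python3 - <<'E'
from h import *
import pickle
C=pickle.load(open("c0.pkl","rb"));c=r.capture("top");X=cloud(c);X0=cloud(C["top"])
for n,(u,v) in dict(reel=(202,171),tin=(387,172),stap=(365,218),ham=(133,200)).items():
    s=np.s_[v-20:v+20,u-20:u+20]
    print(n,[ [round(float(t),4) for t in Y[s][(Y[s][...,2]>(.14 if n=="reel" else .015))].mean(0)] for Y in (X0,X)])
E
```

```text
12.6 [ 0.4411 -0.1185  0.2375] tcp riser [[-0.156  -0.1718]] [ 0.  -1.1  0.7]
top centre [[ 0.0411 -0.1944]] size [0.0988 0.2367] 4.810696601867676 corners [[-0.0091, -0.0764], [-0.0075, -0.3131], [0.0913, -0.3124], [0.0897, -0.0757]]
side centre [[ 0.0402 -0.1945]] size [0.1046 0.2413] 4.5189714431762695 corners [[-0.0124, -0.074], [-0.0119, -0.3153], [0.0927, -0.3151], [0.0922, -0.0738]]
reel [[0.5503, 0.2574, 0.2448], [0.5551, 0.2647, 0.1989]]
tin [[0.5317, -0.4443, 0.1174], [0.5312, -0.4432, 0.1203]]
stap [[0.3534, -0.3723, 0.0389], [0.3537, -0.3679, 0.0559]]
ham [[0.4601, 0.5711, 0.0473], [0.4593, 0.5638, 0.0682]]
```

View pics/d.png

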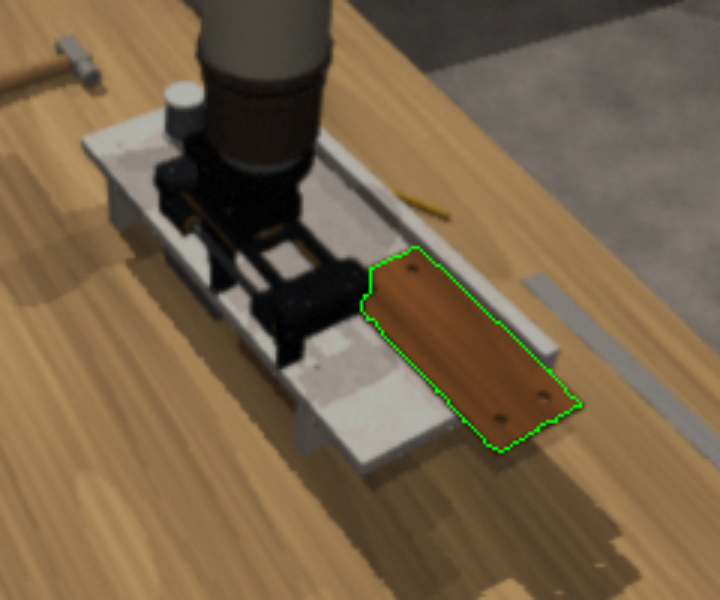

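The board is flush on the lip with both lead holes, at (500,418) and (543,395), past the shelf end. The reel and hammer are at unchanged pixels, and the robot is clear, so I hand in.

```bash
python3 -c "
from station import r
print(r.finish_job())"
```

```text
the job is handed in; nothing more can be done
None
```

I pushed the board flush to the lip and along it until both leading holes cleared the shelf's right end, then handed the job in after about 12.7 s. No verdict is reported.

- **Moves:** I pushed the board to the lip with two fingers, then pushed its trailing end about 170 mm along the lip. A second light push seated it again. Both lip pushes stopped at the same place, within 0.1 mm, with contact forces of about 4–6 N.
- **Overhang:** The last camera check puts it at 52–55 mm, against a limit of 80 mm. The hole centres are about 28–30 mm past the shelf end.
- **Lip:** Both lip-side corners measured x = 90–93 mm, with the lip face at 92 mm.
- **Disagreements:** The top and side views differ by about 2–3 mm on the corners.
- **Bystanders:** The average depth readings for the reel, tin, staple gun and hammer were too noisy to prove they had not moved: shifts up to 9 mm in plan, and heights off by as much as 46 mm. The reel and hammer sat at the same pixels in the side view before and after. The tin and staple gun were outside that crop, but their readings moved under 5 mm in plan. The arm was never meant to go near any of the four, and no contact force suggested it touched one.

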